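Close the blue canister around its pot

TASK

In the cold store, put the blue cover over the small pot that stands in the blue canister base, so that the cover sits down on the base, then twist it clockwise (seen from above) until its two tabs are home under the base's two yellow hooks, and let go. Leave the orange cover alone, and leave the pot standing upright in the base.

Things in the scene. Friction and masses are not known exactly. Their poses are not given: they have to be found in the camera images.
- blue_cover: Blue hollow cover, open below, 0.2-0.4 kg. Origin: centre of rim underside, z up. Rim 132 mm across (inside 118), 60 high, cavity 53 deep, flat top 100 across. On top a black grip bar along x: 72 long, 18 thick, 60 to 96 mm above origin. At the rim two tabs along +x and -x, under the bar's ends: out to 90 mm from the axis, 22 wide, 2 to 10 mm above origin. Symmetric by half turns.
- blue_base: Fixed blue half, 132 mm across, origin under its centre. Shoulder for the cover's rim 70 mm up; above it an 18 mm tapered neck, 98 to 112 across. Yellow hooks at +x and -x, 76-99 mm off axis, 50 wide, undersides 18, tops 23 over shoulder. Lower cover with its x 35-130 deg (best 55) counterclockwise of base x, clear of hooks; turn clockwise to x parallel = home; stops about 5 deg beyond..
- pot: Small aluminium pot with white lid and black knob, 83 mm across, 100 mm high, origin at the centre of its underside. It already stands loose in its place on the blue base's inner floor, 6 mm above the base's origin; its top is 36 mm above the base's shoulder.
- orange_cover: An orange cover of the same shape and size as the blue one, belonging to another canister: not to be used.

How it is judged:
By the outcome, as a careful person would: the job done as asked, in the order asked, and still so for the second after the job is handed in, with the robot touching nothing.
It also fails if it takes over 38 s, if anything falls off the work surface, if the arm or the gripper's body presses on something with over 40 N, if the wrist force passes 120 N, or if a joint passes its speed limit or range.

ROBOT

A 7-joint arm with a two-finger parallel gripper is mounted at the origin on the work surface. World frame = base frame: x ahead of the robot, y to its left, z up, the work surface at z = 0. Lengths are in m, angles in rad, forces in N, time in s.
With the tool pointing down it reaches from about 0.4 to 0.875 m from the base axis. Payload 19.3 kg.
Tool frame: the origin (TCP) lies on the centre line of the jaws, within the pads' length; the fingertips stand tip_extent ahead of it and the grasp point (between the pads) lies 2 mm behind it (tip_extent is the distance from the TCP to the fingertips, in m); z points along the fingers, y is the direction in which the jaws open and shut (so a half turn about z gives the same grasp; the last joint's range is limited). The gripper opens to 85 mm and grips with 20 to 120 N. Pads are 22 mm wide; open, the fingers measure 114 mm over their backs; the gripper's body (76 mm by 85 mm) begins 54 mm behind the grasp point. The pads swing forward as they close: fully open they stand 13 mm farther back than shut.
Start: joints at [1.265, 0.521, -0.036, 1.599, 0.021, 1.021, -0.113], TCP at [0.146, -0.608, 0.248] pointing down, gripper open.
Joint ranges: [-2.91, 2.91], [-0.3, 2.13], [-1.5, 1.42], [0.17, 2.43], [-1.26, 4.41], [0.16, 1.93], [-2.52, 2.52]. Speed limits (rad/s): [1.89, 1.89, 2.39, 2.39, 3.01, 3.01, 3.01].

INTERFACE

Orientations are given as a rotation vector (axis times angle).
In Python, from workcell import * gives the robot as it stands. Calls block until the motion is done:
- move_pose(position, orientation): joint-space move of the TCP to a pose.
- movel(position, feed=0.15, rotation=None): straight line of the TCP; rotation=None keeps the orientation; feed is the mean speed in m/s.
- set_joints(angles): joint-space move.
- move_gripper(opening, f_grip=None): opening from 0.0 (shut) to 1.0 (fully open); f_grip is the grip in N (None keeps the last); returns when the fingers have stopped.
- pause(seconds).
- ik(position, orientation): joint angles nearest the present ones, or None.
- snapshot(name): name is "scene" or "side" or "wrist"; returns a dict with "color" (480x640x3 uint8, red, green, blue), "depth" (480x640 float32, m along the optical axis (not along the pixel's ray), 0 where there is no reading), "fx", "fy", "cx", "cy" (pixels), "extrinsics" (4x4, takes a point from world to camera coordinates). Camera axes: x right, y down, z forward; pixel columns grow to the right and rows downward; lengths in m; the calibration is good to about 2 mm. A picture is of the moment at which its call begins.
A pose or a line that the arm cannot do raises MotionError and nothing moves.
- close_job(): hands the job in, once; it reports no verdict.
Readings, each from a call of its own:
- get_clock(): time.
- get_joint_positions(): joint angles.
- get_joint_vel(): joint speeds.
- get_joint_efforts(): joint torques, N m.
- get_ee_pos(): TCP position.
- get_tool_rot(): TCP orientation.
- get_ft_force(): force on the tool from outside, world axes, zero at the start.
- get_moment(): the same for the moment, N m.
- get_gripper_width(): opening from 0.0 (shut) to 1.0 (fully open).
Only numpy, scipy, OpenCV 4.12 (cv2) and the standard library are available. Lean on these libraries where they do the work, as an engineer would, in place of code of your own. Each camera call takes 0.05 s, during which the arm holds its last target. There are 200 camera calls.

## Working session

There is one attempt and no reset: what is moved stays moved. The work goes in short steps, each a Python script; the robot and the scene stay as the last script left them, time stands still between calls to the robot, and variables do not carry over. Pictures are saved under pics/ and viewed, about 8 in all and at most 12, crops included, and the job is handed in when it is done.

```bash
mkdir -p pics; ls; python3 - <<'E'
from workcell import *
import cv2,numpy as np,pickle
S={n:snapshot(n) for n in("scene","side","wrist")}
pickle.dump(S,open("s0.pkl","wb"))
cv2.imwrite("pics/a.png",cv2.resize(np.hstack([S[n]["color"][:,:,::-1] for n in("scene","side")]),(800,300)))
cv2.imwrite("pics/scene.png",S["scene"]["color"][:,:,::-1]);cv2.imwrite("pics/side.png",S["side"]["color"][:,:,::-1])
for n in S: print(n,S[n]["fx"],np.round(S[n]["extrinsics"],3).tolist(),(S[n]["depth"]>0).mean())
print(get_clock(),get_ee_pos(),get_tool_rot(),get_ft_force(),dir())
E
```

```text
pics
scene 453.42259559008926 [[0.869, 0.494, 0.01, -0.458], [0.367, -0.632, -0.682, -0.147], [-0.331, 0.597, -0.731, 1.041], [0.0, 0.0, 0.0, 1.0]] 0.9962467447916666
side 440.4613506935983 [[-0.981, -0.194, 0.013, 0.506], [-0.152, 0.729, -0.667, 0.084], [0.12, -0.656, -0.745, 0.718], [0.0, 0.0, 0.0, 1.0]] 0.9959407552083334
wrist 422.5169691821444 [[0.234, -0.972, -0.0, -0.625], [-0.93, -0.224, 0.291, -0.038], [-0.283, -0.068, -0.957, 0.38], [0.0, 0.0, 0.0, 1.0]] 0.996015625
0.15 [ 0.14595778 -0.60750836  0.24788662] [-3.11901237e+00 -3.69489042e-01  2.37117714e-04] [0.90901598 0.0029726  0.25776581] ['MotionError', 'S', '__annotations__', '__builtins__', '__cached__', '__doc__', '__file__', '__loader__', '__name__', '__package__', '__spec__', '__warningregistry__', 'close_job', 'cv2', 'get_clock', 'get_ee_pos', 'get_ft_force', 'get_gripper_width', 'get_joint_efforts', 'get_joint_positions', 'get_joint_vel', 'get_moment', 'get_tool_rot', 'ik', 'move_gripper', 'move_pose', 'movel', 'n', 'np', 'pause', 'pickle', 'set_joints', 'snapshot', 'tip_extent']
```

View pics/scene.png

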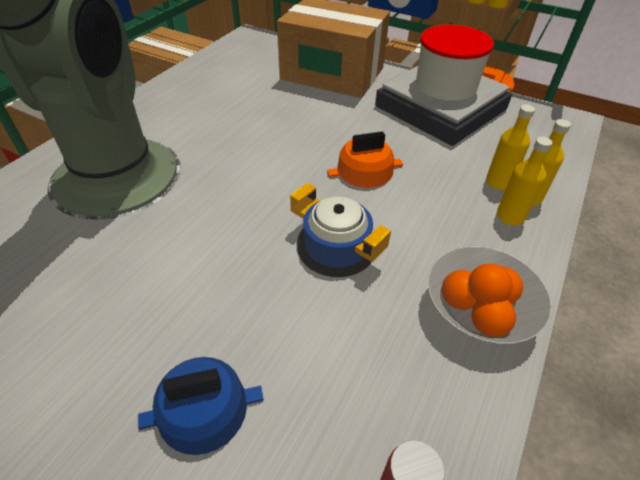

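View pics/side.png

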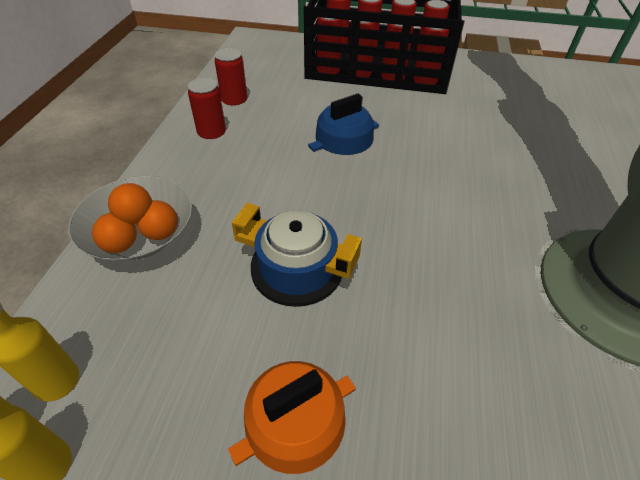

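The scene view shows the blue cover at about (200,405), the base with pot and yellow hooks at (338,235), and the orange cover at (366,160). In the side view they are at (345,128), (296,250) and (295,415).

```bash
cat > h.py <<'E'
import numpy as np,cv2
def cloud(s):
    d=s["depth"];v,u=np.mgrid[:480,:640]
    p=np.stack([(u-s["cx"])/s["fx"]*d,(v-s["cy"])/s["fy"]*d,d],-1)
    E=s["extrinsics"];return (p-E[:3,3])@E[:3,:3]
def hsv(s):return cv2.cvtColor(s["color"],cv2.COLOR_RGB2HSV)
E
cat > m.py <<'E'
from h import *
import pickle
S=pickle.load(open("s0.pkl","rb"))
R=dict(scene=dict(cov=(130,350,270,460),base=(285,180,395,275)),side=dict(cov=(300,90,385,158),base=(225,195,370,300)))
def box(s,r):m=np.zeros((480,640),bool);m[r[1]:r[3],r[0]:r[2]]=1;return m&(s["depth"]>0)
for n in R:
    s=S[n];P=cloud(s);H=hsv(s);h,sa,v=[H[...,i].astype(int) for i in range(3)]
    blue=(h>100)&(h<125)&(sa>120);yel=(h>15)&(h<32)&(sa>150);blk=(v<60)
    b=box(s,R[n]["cov"])
    q=P[b&blue];print(n,"cov blue",q.min(0).round(3),q.max(0).round(3),len(q))
    tab=q[(q[:,2]<0.016)]
    t=P[b&blk];t=t[t[:,2]>.088];
    if len(t):
        (c,sz,a)=cv2.minAreaRect((t[:,:2]*1000).astype(np.float32));print(" bar top z",np.median(t[:,2]),"rect",np.round(c,1),np.round(sz,1),a, "n",len(t))
    rim=q[(q[:,2]<0.05)]
    top=q[abs(q[:,2]-.06)<.004];(c,r)=cv2.minEnclosingCircle((top[:,:2]*1000).astype(np.float32));print(" top z",np.median(top[:,2]),c,r,len(top))
    c=np.array(c)/1000
    e=q[np.linalg.norm(q[:,:2]-c,axis=1)>.070]
    k=(e-np.r_[c,0])[:,:2];_,lab,cen=cv2.kmeans(k.astype(np.float32),2,None,(3,20,1e-6),5,cv2.KMEANS_PP_CENTERS)
    print(" tabs",cen.round(4).tolist(),np.median(e[:,2]),np.linalg.norm(k,axis=1).max(),"mid",(c+cen.mean(0)).round(4),"ang",np.degrees(np.arctan2(*(cen[0]-cen[1])[::-1])))
    b=box(s,R[n]["base"])
    q=P[b&yel];print(" hooks zmax",np.percentile(q[:,2],[5,50,98]).round(3))
    t=q[q[:,2]>np.percentile(q[:,2],98)-.004]
    _,lab,cen=cv2.kmeans(t[:,:2].astype(np.float32),2,None,(3,20,1e-6),5,cv2.KMEANS_PP_CENTERS)
    for i in 0,1:
        c,sz,a=cv2.minAreaRect((t[lab[:,0]==i,:2]*1000).astype(np.float32));print("  hook",np.round(c,1),np.round(sz,1),round(a,1),cen[i].round(4))
    print("  mid",cen.mean(0),"ang",np.degrees(np.arctan2(*(cen[0]-cen[1])[::-1])),"d",np.linalg.norm(cen[0]-cen[1]))
    w=P[b&(sa<60)&(v>150)&(P[...,2]>.09)];print("  potlid",w[:,2].max().round(4),[np.round(cv2.minEnclosingCircle((w[abs(w[:,2]-z)<.003][:,:2]*1000).astype(np.float32)),1).tolist() if 0 else (z,np.round(w[abs(w[:,2]-z)<.003][:,:2].mean(0),4).tolist(),int((abs(w[:,2]-z)<.003).sum())) for z in (.09,.095,.1,.106)])
    kn=P[b&blk&(P[...,2]>.09)];print("  knob",kn.mean(0).round(4) if len(kn) else 0,len(kn))
    q=P[b&blue];print("  base blue z",q[:,2].max().round(4), (q[:,:2].min(0)+q[:,:2].max(0))/2)
E
python3 m.py
```

```text
scene cov blue [ 0.452 -0.397  0.002] [ 0.592 -0.261  0.099] 6140
 bar top z 0.0970081915124663 rect [ 522.3 -328.7] [70.6 16.9] 43.573692321777344 n 757
 top z 0.06139154812742008 (521.9708251953125, -329.2467346191406) 54.693626403808594 3104
 tabs [[-0.05689999833703041, -0.054999999701976776], [0.0575999990105629, 0.05469999834895134]] 0.011458259218041602 0.08932510161852242 mid [ 0.5224 -0.3294] ang -136.22144
 hooks zmax [0.057 0.083 0.096]
  hook [626.6  40.2] [49.8 22.7] 78.9 [0.6269 0.0396]
  hook [455.5  76.1] [51.6 22.9] 80.4 [0.4559 0.0747]
  mid [0.5413821 0.0571425] ang -11.599927 d 0.17451124
  potlid 0.1095 [(0.09, [0.5514, 0.0414], 37), (0.095, [0.5451, 0.0511], 441), (0.1, [0.5422, 0.0559], 774), (0.106, [0.5338, 0.0616], 3)]
  knob [0.543  0.0554 0.1062] 59
  base blue z 0.0743 [0.54198318 0.05413067]
side cov blue [ 0.45  -0.391 -0.   ] [ 0.589 -0.26   0.068] 2204
 bar top z 0.0946888409545775 rect [ 517.9 -326.4] [71.4 19.5] 41.87934494018555 n 214
 top z 0.059512752653222326 (519.2486572265625, -322.9388732910156) 51.867897033691406 637
 tabs [[-0.0644000023603
[... 236 characters left out ...]
  hook [453.7  75.7] [51.2 23.2] 79.1 [0.4538 0.0774]
  mid [0.5394099  0.05985127] ang -11.56719 d 0.17466885
  potlid 0.099 [(0.09, [0.537, 0.072], 70), (0.095, [0.5385, 0.063], 1405), (0.1, [0.5396, 0.0615], 368), (0.106, [nan, nan], 0)]
  knob [0.5388 0.0613 0.1039] 108
  base blue z 0.0717 [0.54345967 0.06295396]m.py:28: RuntimeWarning: Mean of empty slice.
  w=P[b&(sa<60)&(v>150)&(P[...,2]>.09)];print("  potlid",w[:,2].max().round(4),[np.round(cv2.minEnclosingCircle((w[abs(w[:,2]-z)<.003][:,:2]*1000).astype(np.float32)),1).tolist() if 0 else (z,np.round(w[abs(w[:,2]-z)<.003][:,:2].mean(0),4).tolist(),int((abs(w[:,2]-z)<.003).sum())) for z in (.09,.095,.1,.106)])
  ret = um.true_divide(
```

```bash
cat >> h.py <<'E'
from scipy.spatial.transform import Rotation as Ro
def down(deg):return (Ro.from_euler('z',deg,degrees=True)*Ro.from_euler('x',180,degrees=True)).as_rotvec()
E
python3 - <<'E'
from workcell import *
from h import *
print(tip_extent,get_gripper_width())
for a in (43,-137):
    for p,d in (((.52,-.328,.2),0),((.52,-.328,.08),0),((.54,.0585,.3),0),((.54,.0585,.15),0),((.54,.0585,.15),-60)):
        q=ik(p,down(a+d));print(a,d,p,None if q is None else np.round(q,2))
a=42.9
move_pose((.520,-.328,.20),down(a))
print(get_clock(),get_ee_pos())
s=snapshot("wrist");import pickle;pickle.dump(s,open("w1.pkl","wb"));cv2.imwrite("pics/w1.png",s["color"][:,:,::-1])
E
```

```text
0.017 0.9992707728387442
43 0 (0.52, -0.328, 0.2) [ 0.62  0.56 -0.23  1.67  0.15  0.93 -0.48]
43 0 (0.52, -0.328, 0.08) [ 0.59  0.72 -0.18  1.74  0.19  0.7  -0.51]
43 0 (0.54, 0.0585, 0.3) [ 0.34  0.42 -0.75  1.73  0.31  1.12 -1.33]
43 0 (0.54, 0.0585, 0.15) [ 0.2   0.58 -0.57  1.88  0.42  0.8  -1.42]
43 -60 (0.54, 0.0585, 0.15) [ 0.02  0.54 -0.33  1.89  0.24  0.75 -2.31]
-137 0 (0.52, -0.328, 0.2) [ 1.21  0.9  -1.28  1.64  0.89  1.3   2.09]
-137 0 (0.52, -0.328, 0.08) [-0.19  1.17  1.21  1.78 -1.23  1.16 -2.51]
-137 0 (0.54, 0.0585, 0.3) [ 0.63  0.62 -1.27  1.71  0.62  1.28  1.54]
-137 0 (0.54, 0.0585, 0.15) [ 0.6   0.88 -1.28  1.86  0.94  1.16  1.3 ]
-137 -60 (0.54, 0.0585, 0.15) [ 0.37  0.65 -0.83  1.87  0.61  0.89  0.51]
1.8667 [ 0.51920793 -0.32940328  0.20010358]
```

View pics/w1.png

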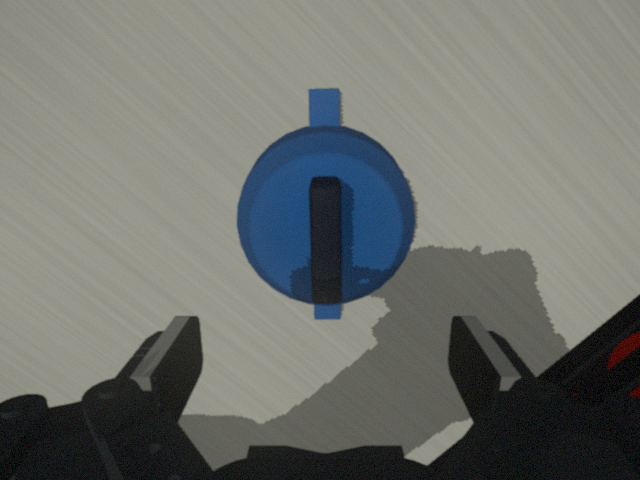

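The wrist view has the bar centred between the fingers (u≈326 against about 325) and parallel to the pads. A red-can crate corner is at lower right (620,360), so I'm checking its clearance.

```bash
python3 - <<'E'
from h import *
import pickle
s=pickle.load(open("w1.pkl","rb"));P=cloud(s);H=hsv(s).astype(int)
b=np.zeros((480,640),bool);b[160:310,290:360]=1
t=P[b&(H[...,2]<60)];t=t[abs(t[:,2]-np.median(t[:,2]))<.006];c,sz,a=cv2.minAreaRect((t[:,:2]*1000).astype(np.float32));print(np.median(t[:,2]),c,sz,a)
e=P[85:125,290:360][(H[...,0]>100)[85:125,290:360]&(H[...,1]>120)[85:125,290:360]]
e=e[e[:,2]<.02];print("tab",e.mean(0),np.linalg.norm(e[:,:2]-np.array(c)/1000,axis=1).max())
m=P[280:400,560:640].reshape(-1,3);m=m[(m[:,2]>.03)];d=np.linalg.norm(m[:,:2]-[.52,-.328],axis=1);print("crate wrist",m[d.argmin()],d.min())
S=pickle.load(open("s0.pkl","rb"))["side"];m=cloud(S)[20:95,300:450].reshape(-1,3);m=m[m[:,2]>.03];d=np.linalg.norm(m[:,:2]-[.52,-.328],axis=1);print("crate side",m[d.argmin()],d.min(),m[:,2].max())
E
```

```text
0.09708674005021688 (521.4223022460938, -328.46966552734375) (71.49225616455078, 17.608882904052734) 43.2824592590332
tab [ 0.57714258 -0.27543016  0.01132708] 0.0892272407695984
crate wrist [ 0.56523516 -0.35961306  0.24553732] 0.0551870005785312
crate side [ 0.50664506 -0.35148928  0.09516334] 0.02702037342425813 0.5849239651239504
```

```bash
python3 - <<'E'
from h import *
import pickle
S=pickle.load(open("s0.pkl","rb"))["side"];m=cloud(S)[10:88,300:470].reshape(-1,3);m=m[(m[:,2]>.02)&(m[:,2]<.4)]
d=np.linalg.norm(m[:,:2]-[.52,-.328],axis=1)
k=d>.09;m=m[k];d=d[k];i=d.argsort()[:5];print(m[i],d[i],m[:,2].max(), np.percentile(m[:,1],98))
from workcell import *
move_gripper(.6)
s=snapshot("wrist");cv2.imwrite("pics/w2.png",s["color"][:,:,::-1])
a=43
movel((.520,-.3283,.083),feed=.12,rotation=down(a))
print(get_ee_pos(),get_ft_force(),get_clock())
move_gripper(0,f_grip=60)
print(get_gripper_width(),get_ft_force(),get_clock())
E
```

```text
[[ 0.49920312 -0.56354362  0.16354743]
 [ 0.54396765 -0.56364948  0.02290597]
 [ 0.51465458 -0.56615714  0.12411993]
 [ 0.51007993 -0.56607833  0.12696227]
 [ 0.50551864 -0.565869    0.12984555]] [0.23645995 0.2368652  0.23821712 0.23828491 0.2383094 ] 0.18160081289792468 -0.5673715695992996
[ 0.52040006 -0.32853384  0.08371613] [ 1.13167188 -0.23865225  0.48629478] 3.525
0.20134669701936553 [-0.72305284 -0.33432416  5.05465026] 3.9167
```

```bash
python3 - <<'E'
from workcell import *
from h import *
movel((.520,-.3283,.24),feed=.2)
print(get_gripper_width(),get_ft_force(),get_clock())
movel((.5402,.0583,.25),feed=.2,rotation=down(43.4))
movel((.5402,.0583,.205),feed=.1)
print(get_ee_pos(),get_gripper_width(),get_ft_force(),get_moment(),get_clock())
import pickle
S={n:snapshot(n) for n in("scene","side","wrist")};pickle.dump(S,open("s1.pkl","wb"))
cv2.imwrite("pics/b.png",np.vstack([cv2.resize(S[n]["color"][130:350,170:470,::-1] if n!="wrist" else S[n]["color"][::2,::2,::-1],(400,293)) for n in("scene","side")]))
cv2.imwrite("pics/b.png",np.hstack([cv2.resize(S[n]["color"][130:350,170:470,::-1],(400,293)) for n in("scene","side")]))
E
```

```text
0.20256305090612262 [-0.06763584 -0.42016727 -4.0251394 ] 4.85
[0.54040055 0.05827607 0.20528374] 0.197686454382429 [-0.39435933 -0.12346268 -2.94931046] [ 0.00481206 -0.02026134 -0.0250623 ] 7.5333
```

View pics/b.png

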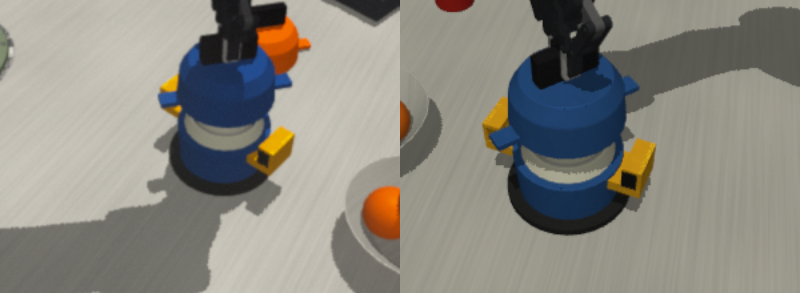

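Both views show the cover held upright, concentric over the pot, with its tabs clear of the hooks. I'll lower it with force checks.

```bash
python3 - <<'E'
from workcell import *
from h import *
movel((.5402,.0583,.178),feed=.08)
for z in (.172,.168,.164,.161,.158,.156,.1545,.1535,.153):
    movel((.5402,.0583,z),feed=.05)
    f=get_ft_force();print(z,get_ee_pos().round(4),f.round(1),get_moment().round(2),round(get_clock(),2))
    if f[2]>12 or np.hypot(*f[:2])>15:break
E
```

```text
0.172 [0.5401 0.0583 0.1719] [-0.3  0.4 -3.1] [ 0.02  0.01 -0.01] 8.43
0.168 [0.5401 0.0583 0.1678] [-0.6 -0.2 -3.3] [0.03 0.04 0.  ] 8.68
0.164 [0.5401 0.0583 0.1638] [ 0.  -0.8 -2.8] [-0.03 -0.02 -0.  ] 8.93
0.161 [0.5401 0.0583 0.1608] [ 0.3  0.8 -3.5] [ 0.04 -0.01 -0.05] 9.18
0.158 [0.5401 0.0583 0.1578] [-0.2 -0.2 -3.5] [-0.06  0.02 -0.04] 9.43
0.156 [0.5401 0.0583 0.1559] [ 0.1 -0.  -3.5] [-0.01 -0.04 -0.02] 9.68
0.1545 [0.5402 0.0583 0.1544] [-0.  -0.3 -2.8] [0.02 0.01 0.04] 9.93
0.1535 [0.5403 0.0583 0.154 ] [-3.2 -0.1  7.4] [-0.09  0.7  -0.01] 10.18
0.153 [0.5403 0.0583 0.1539] [-5.9 -1.6 16.5] [-0.15  1.41 -0.01] 10.43
```

Contact is at 0.154, against 0.1537 expected when seated. Now the clockwise twist.

```bash
python3 - <<'E'
from workcell import *
from h import *
z=.1537
movel((.5402,.0583,z),feed=.05)
for a in (33,23,13,3,-5,-9,-11.6,-13):
    movel((.5402,.0583,z),feed=.05,rotation=down(a))
    f=get_ft_force();m=get_moment();r=Ro.from_rotvec(get_tool_rot()).as_matrix()
    print(a,np.degrees(np.arctan2(r[1,0],r[0,0])).round(1),get_ee_pos().round(4),f.round(1),m.round(2),round(get_clock(),2))
    if abs(m[2])>3 or np.linalg.norm(f)>35:break
import pickle
S={n:snapshot(n) for n in("scene","side")};pickle.dump(S,open("s2.pkl","wb"))
cv2.imwrite("pics/c.png",np.hstack([cv2.resize(S[n]["color"][130:350,170:470,::-1],(400,293)) for n in("scene","side")]))
E
```

```text
33 33.2 [0.5406 0.0586 0.154 ] [-0.   0.3  4.9] [ 0.12 -0.06 -0.27] 11.02
23 23.2 [0.5406 0.0586 0.154 ] [0.5 1.2 4.9] [ 0.11 -0.07 -0.29] 11.34
13 13.2 [0.5406 0.0585 0.154 ] [0.1 0.7 5.9] [ 0.13 -0.12 -0.27] 11.67
3 3.2 [0.5407 0.0585 0.154 ] [-1.2 -0.9  6.5] [ 0.1  -0.11 -0.27] 11.99
-5 -4.8 [0.5406 0.0585 0.154 ] [ 0.2 -0.4  6.2] [ 0.05 -0.1  -0.29] 12.28
-9 -8.8 [0.5406 0.0585 0.154 ] [ 0.6 -0.   5.2] [ 0.16 -0.05 -0.24] 12.53
-11.6 -11.4 [0.5406 0.0585 0.154 ] [0.2 0.  6. ] [ 0.14 -0.06 -0.17] 12.78
-13 -12.7 [0.5406 0.0585 0.154 ] [-0.3 -0.1  5.7] [ 0.15 -0.01  0.04] 13.03
```

View pics/c.png

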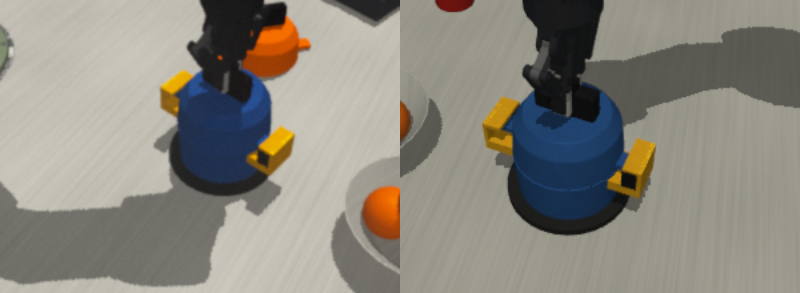

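The cover is seated with its tabs inside both hooks. I'll release, retreat and measure.

```bash
python3 - <<'E'
from workcell import *
from h import *
move_gripper(.6)
print(get_ft_force().round(1))
movel((.5404,.0585,.25),feed=.15)
move_pose((.47,-.2,.35),down(0))
print(get_clock())
import pickle
S={n:snapshot(n) for n in("scene","side")};pickle.dump(S,open("s3.pkl","wb"))
cv2.imwrite("pics/d.png",np.hstack([cv2.resize(S[n]["color"][130:350,170:470,::-1],(400,293)) for n in("scene","side")]))
for n in S:
    s=S[n];P=cloud(s);H=hsv(s).astype(int);near=np.linalg.norm(P[...,:2]-[.5405,.0585],axis=-1)<.11
    t=P[near&(H[...,2]<60)&(P[...,2]>.158)&(P[...,2]<.175)]
    c,sz,a=cv2.minAreaRect((t[:,:2]*1000).astype(np.float32));print(n,"bar",np.median(t[:,2]),c,sz,a)
    top=P[near&(H[...,0]>100)&(H[...,0]<125)&(H[...,1]>120)&(P[...,2]>.12)&(P[...,2]<.145)];print(" top z",np.median(top[:,2]))
    y=P[near&(H[...,0]>15)&(H[...,0]<32)&(H[...,1]>150)&(P[...,2]>.089)]
    _,l,k=cv2.kmeans(y[:,:2].astype(np.float32),2,None,(3,20,1e-6),5,cv2.KMEANS_PP_CENTERS);print(" hooks",k.mean(0),np.degrees(np.arctan2(*(k[0]-k[1])[::-1])))
E
```

```text
[-0.2 -0.2 -0. ]
15.45
scene bar 0.16709275610977317 (542.38232421875, 56.58200454711914) (17.276968002319336, 68.22477722167969) 76.99337768554688
 top z 0.13142785978550453
 hooks [0.5419228  0.05529482] -10.742574
side bar 0.16529383556347477 (538.9407348632812, 59.80253982543945) (17.51044464111328, 71.07969665527344) 78.0648193359375
 top z 0.12942982614656828
 hooks [0.53939044 0.05999005] 168.46283
```

View pics/d.png

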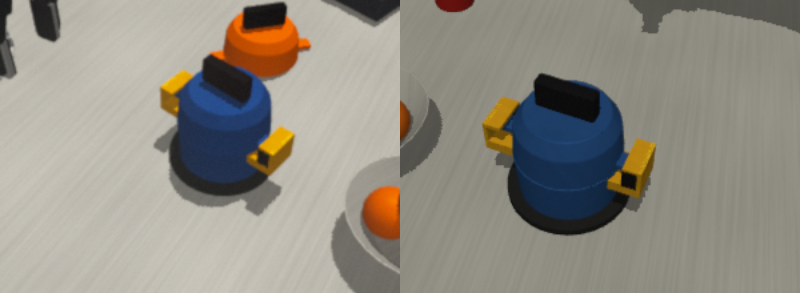

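The bar reads about -12.5° against hooks at about -11.5° (home to within about 1°). The bar top is at 0.166 as expected, and the arm is clear.

```bash
python3 -c "
from workcell import *
close_job();print(get_clock())"
```

```text
the job is handed in; nothing more can be done
the job is handed in; nothing more can be done
```

I put the blue cover over the pot and lowered it onto the blue base. I then twisted it about 56° clockwise, let go, moved the arm clear and handed the job in at about 15.5 s.

Last checks, from the scene and side cameras after letting go:
- **Seating:** the bar top measured 165–167 mm high (166 expected when seated). On the way down the cover met the shoulder at the expected height.
- **Angle:** the bar is at about −12 to −13°. The hooks are at about −11.5°, although the last scene view alone gave −10.7°. That puts the tabs home, about 1° (at most about 2°) past parallel.
- **Centring:** bar and hook centres agree to within about 1.5 mm in each camera. The two cameras differ from each other by 3–5 mm, so I worked with their average.
- **Forces:** at most about 18 N at the wrist (checked after each move) while lowering, and about 0.3 N m while twisting.
- **Pot and orange cover:** I did not touch the orange cover. The pot can't be seen under the cover, but nothing resisted before the cover reached the shoulder, so I expect it is still standing upright.

No checks failed.

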